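# Feed a mounted bone plate along the lapping fence with the push stick

### The arm

A 7-joint arm with a two-finger parallel gripper is mounted at the origin on the work surface; the furniture and walls round the work are solid. World frame = base frame: x ahead of the robot, y to its left, z up, the work surface at z = 0. Lengths are in m, angles in rad, forces in N, time in s.
With the tool pointing down it reaches from about 0.35 to 0.9 m from the base axis. Payload 19.9 kg.
Tool frame: the origin (TCP) lies midway between the tips of the shut fingers; the grasp point (between the pads) lies 19 mm behind it; z points along the fingers, y is the line along which they close (so a half turn about z gives the same grasp; the last joint's range is limited). The gripper opens to 94 mm and grips with 3 to 60 N. Pads are 16 mm wide; open, the fingers measure 119 mm over their backs; the gripper's body (75 mm by 177 mm) begins 78 mm behind the grasp point.
Start: joints at [1.062, 0.417, -0.01, 1.614, 0.005, 1.111, -0.053], TCP at [0.282, -0.558, 0.205] pointing down, gripper open.
Joint ranges: [-2.81, 2.81], [-0.39, 2.02], [-1.27, 1.25], [0.06, 2.57], [-1.19, 4.33], [0.19, 2], [-2.82, 2.82]. Speed limits (rad/s): [1.89, 1.89, 2.39, 2.39, 3.01, 3.01, 3.01].

### API

Orientations are given as a 3x3 rotation matrix whose columns are the frame's x, y, z axes.
In Python, from workcell import manip, optics gives the robot as it stands.
- The arm moves only by the shell command python3 -m crank 'ROWS'. ROWS is text: rows parted by semicolons, each of 5 numbers parted by spaces: the finger opening in m, from 0 to 0.094, then the shift along the tool's x, y, z in m, then the turn about the tool's z in rad. In form: grip dx dy dz turn; .... A call has 1 to 12 rows; each row shifts and turns the commanded pose from where the row before left it, along the tool's axes as they then stand; what a row does not reach is not made up. A row lasts 1/8 s, in which the tool goes at most 62.5 mm and 10.7 degrees, less where a joint would pass 70% of its speed; a pose out of reach is approached as far as the arm can. A call with a gripper value outside its range is refused whole. The fingers move at their own pace and stop on an object; the grip force is fixed at half the most. Time passes only in rows, so rows that do not move let the fingers close. It gives the time, the measured TCP pose, the force, the opening and the grip force at its end, in the units of the state.
- manip.get_obs(): the state, without advancing time (a new reading comes with each control period).
- optics.get_image(name): name is "scene" or "top" or "wrist"; returns (picture, depth): 420x560x3 uint8, red, green, blue; 420x560 float32, m along the optical axis (not along the pixel's ray), 0 where there is no reading.
- optics.calibration(name): a dict with "K" (3x3 intrinsics, pixels), "D" ([k1, k2, p1, p2, k3] as OpenCV has them; the pictures are not rectified), "rvec" (rotation vector, rad) and "tvec" (3), from world to camera coordinates, as OpenCV has them. Camera axes: x right, y down, z forward; pixel columns grow to the right and rows downward; lengths in m; the calibration is good to about 2 mm. A picture is of the moment at which its call begins: read the wrist's pose just before it. calibration takes no time and is no camera call; for the wrist camera it gives the pose at the moment of the call.
- manip.close_job(): hands the job in; it is judged then, once.
The state is a dict: "time": time; "joint_pos": joint angles; "joint_velocities": joint speeds; "effort": joint torques, N m; "tool_pos": TCP position; "eef_rot": TCP orientation; "contact_force": force on the tool from outside, world axes, zero at the start; "wrist_torque": the same for the moment, N m; "gripper_width": finger opening in m; "grip_force": force on a finger pad.
Only numpy, scipy, OpenCV 4.12 (cv2) and the standard library are available. Lean on these libraries where they do the work, as an engineer would, in place of code of your own. Each camera call takes 0.05 s, during which the arm holds its last target. There are 200 camera calls.

### The job

Slide the lid of the wooden box fully open and take out the push stick. With the stick, first press the wooden carrier block squarely against the fence of the lapping board before it reaches the dark abrasive strip, then feed it along the fence over the strip right up to the end stop, flat against the fence all the way, never touching the block with the gripper. Finally lay the stick flat back in its box, leaving the lid open and the block at the stop against the fence, and do not disturb the tape roll, jar, bottle or glue tube.

Things in the scene. Friction and masses are not known exactly. Their poses are not given: they have to be found in the camera images.
- board: Fixed plywood lapping board, 300 (x) x 140 (y) x 12 mm. Origin: centre of its underside; x along the feed (loading end -x, stop +x), y to the fence, z up. The dark abrasive strip (no thickness) covers x = -35 to +80 mm, nearly the full width. The fence, a straight rail, runs the whole +y edge; the end stop is a bar across the +x end.
- fence (a point): Middle of the fence's inner face at the board's surface: board (0, +50, 12) mm; axes as the board's. The fence is 300 mm long (board x), 20 mm thick, its top 32 mm above the bench.
- stop (a point): Middle of the end stop's near face at the board's surface: board (+135, +5, 12) mm; axes as the board's. The stop reaches from board y = -40 to +50 mm, top 28 mm above the bench.
- block: Loose wooden block 60 (x) x 44 (y) x 26 mm, 0.13 to 0.25 kg, a small brown bone plate (6 mm high) glued on top. Origin: centre of its underside. Starts on the board's loading end, some 14 to 25 mm short of its place on the fence, x within 0.35 rad of board x, +y side to the fence. Origin when seated on the fence: board y = +28 mm; at the stop: board x = +105; it reaches the strip at x = -65.
- box: Wooden box fixed to the bench, 172 (x) x 96 (y) mm, walls 6 mm thick, sides 33 mm high with lips to 35.5 mm. Origin: centre of its underside, x away from the robot, z up. Inside 160 x 84 mm, inner floor 5 mm above the bench. The lid runs in the side grooves and opens towards box +x.
- lid (a joint): How far the lid has slid open, m: 0 closed, 0.16 fully open (end of its travel). It stays where it is left; sliding it takes about 2 N.
- lid_rib (a point): Centre of the thumb rib across the lid: 8 mm thick (box x), 50 mm long (box y), 11 mm tall on the lid (lid top 33 mm, rib top 44 mm above the bench, this point 38.5 mm). It is at box x = -66 mm + the lid's opening. Push its -x face towards box +x to open.
- stick: Loose dark wooden push stick, 50 g, on the box floor, fork to box +x. Origin: centre of the underside, near the centre of mass; x along it, z up. Bar 14 mm wide, 16 high, from x = -68 to +46 mm; two prongs 7 mm thick spread at 45 degrees each side into a 90 degree notch, inner corner at x = +47 mm, tips at x = +63, y = +-16 mm. Fork 42 mm wide overall.
- tape: Tape roll, 67 mm across, 19 mm high, on the bench in front of the board; bystander. Origin: centre of its underside.
- jar: Small jar with a blue cap, 61 mm across, 59 mm high; bystander. Origin: centre of its underside.
- bottle: Glass weighing bottle, 38 mm across, 70 mm high; bystander. Origin: centre of its underside.
- glue: Glue tube lying on the bench, 104 x 29 x 23 mm, near the box's front; bystander. Origin: centre of its underside, x along the tube.

How it is judged:
By the outcome, as a careful person would: the job done as asked, in the order asked, and still so for the second after the job is handed in, with the robot touching nothing.
It also fails if it takes over 64 s, if anything falls off the work surface, if the arm or the gripper's body presses on something with over 40 N, if the wrist force passes 120 N, or if a joint passes its speed limit or range.

## Working session

There is one attempt and no reset: what is moved stays moved. The work goes in short steps, Python scripts to look and compute and a shell command to move; the robot and the scene stay as the last step left them, time stands still between calls to the robot, and variables do not carry over. Pictures are saved under pics/ and viewed, at most 10 in all, crops included, and the job is handed in when it is done.

```bash
mkdir -p pics; ls
python3 - <<'E'
from workcell import manip, optics
import cv2, numpy as np
for n in ("top","scene"):
    p,d=optics.get_image(n); cv2.imwrite(f"pics/{n}0.png",p[:,:,::-1]); np.save(f"pics/{n}0d.npy",d)
    c=optics.calibration(n); print(n,np.round(c["K"],1).tolist(),c["D"],c["rvec"],c["tvec"])
o=manip.get_obs(); print(o)
E
```

```text
pics
top [[442.8, 0.0, 276.9], [0.0, 442.8, 206.6], [0.0, 0.0, 1.0]] [-0.09787631  0.          0.          0.          0.        ] [ 2.1242355  -2.12949196  0.22579287] [-0.00910693  0.50122996  0.85206812]
scene [[488.6, 0.0, 271.8], [0.0, 488.6, 207.4], [0.0, 0.0, 1.0]] [-0.07501887  0.          0.          0.          0.        ] [ 0.90175913 -2.40539186  1.22642015] [0.38184178 0.24776231 0.98999293]
{'time': 0.1, 'joint_pos': array([ 1.06149773,  0.41790871, -0.01032423,  1.61406704,  0.00470327,
        1.11072499, -0.05299312]), 'joint_velocities': array([ 1.40761635e-03, -7.06039246e-04,  6.34097922e-04, -2.30716135e-03,
        2.31522284e-03,  5.95944320e-04, -2.36042634e-05]), 'effort': array([ 7.05010771e-04, -8.52582335e+01,  6.39558714e-01, -4.26692998e+01,
       -4.89371899e-02,  1.63446256e-02, -1.02003287e-05]), 'tool_pos': array([ 0.28168096, -0.55756088,  0.20491096]), 'eef_rot': array([[ 8.92547066e-01,  4.50953904e-01, -5.58393812e-04],
       [ 4.50954243e-01, -8.92546586e-01,  9.29319543e-04],
       [-7.93122147e-05, -1.08127149e-03, -9.99999412e-01]]), 'contact_force': array([ 0.89406252, -0.08806875,  0.92208366]), 'wrist_torque': array([0.02588637, 0.0102072 , 0.01560034]), 'grip_force': 0.0, 'gripper_width': 0.09417218469893252}
```

View pics/top0.png

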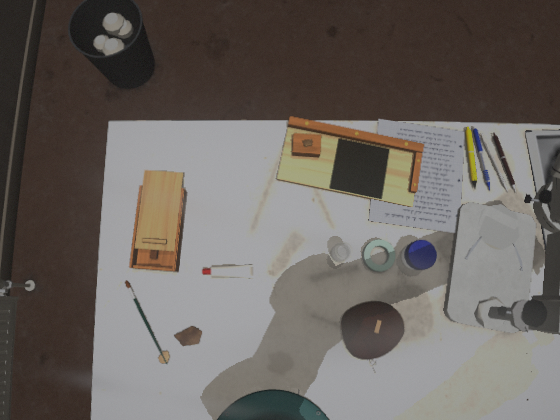

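View pics/scene0.png

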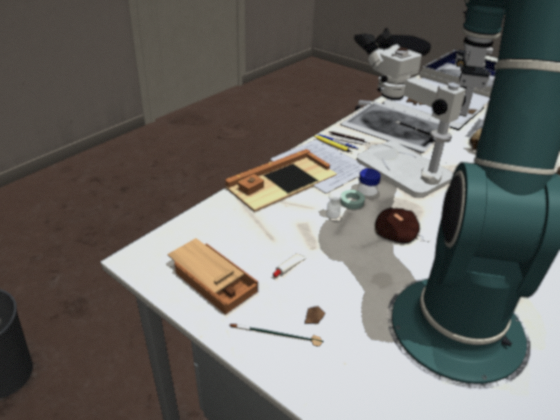

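```bash
cat > h.py <<'E'
import cv2, numpy as np
from workcell import manip, optics
def cam(n):
    c=optics.calibration(n); R=cv2.Rodrigues(np.array(c["rvec"]))[0]
    return np.array(c["K"]),np.array(c["D"]),R,np.array(c["tvec"]).ravel()
def cast(C,uv,z):
    "pixels -> world points on plane height z"
    K,D,R,t=C
    q=cv2.undistortPoints(np.array(uv,float).reshape(-1,1,2),K,D).reshape(-1,2)
    r=np.c_[q,np.ones(len(q))]@R; o=-R.T@t
    return o+r*((z-o[2])/r[:,2])[:,None]
def proj(C,P):
    K,D,R,t=C
    return cv2.projectPoints(np.array(P,float).reshape(-1,1,3),R,t,K,D)[0].reshape(-1,2)
def rect(C,mask,z,amin=60):
    "min area rects (world mm at height z) of the mask's blobs"
    out=[]
    for c in cv2.findContours(mask.astype(np.uint8),cv2.RETR_EXTERNAL,cv2.CHAIN_APPROX_NONE)[0]:
        if cv2.contourArea(c)<amin: continue
        w=cast(C,c.reshape(-1,2),z)[:,:2]*1000
        out.append((cv2.minAreaRect(w.astype(np.float32)),c.reshape(-1,2).mean(0)))
    return out
E
python3 - <<'E'
from h import *
C=cam("top"); print("campos",-C[2].T@C[3], "tcp px",proj(C,[[.282,-.558,.205]]))
im=cv2.imread("pics/top0.png"); d=np.load("pics/top0d.npy")
a=cv2.resize(im[160:282,120:260],None,fx=4,fy=4,interpolation=cv2.INTER_CUBIC)
b=cv2.resize(im[110:215,270:430],None,fx=4.9,fy=4.9,interpolation=cv2.INTER_CUBIC)
cv2.imwrite("pics/a.png",a);cv2.imwrite("pics/b.png",b)
print(cast(C,[[143,171],[186,172],[130,270],[178,271]],.0335).round(3))
print(cast(C,[[289,118],[424,144],[277,181],[413,206]],.012).round(3))
E
```

```text
campos [0.32708258 0.00522458 0.93291167] tcp px [[596.04156795 313.42704496]]
[[0.581 0.272 0.033]
 [0.579 0.18  0.033]
 [0.373 0.288 0.033]
 [0.372 0.19  0.033]]
[[ 0.709 -0.039  0.012]
 [ 0.65  -0.339  0.012]
 [ 0.564 -0.012  0.012]
 [ 0.51  -0.304  0.012]]
```

View pics/a.png

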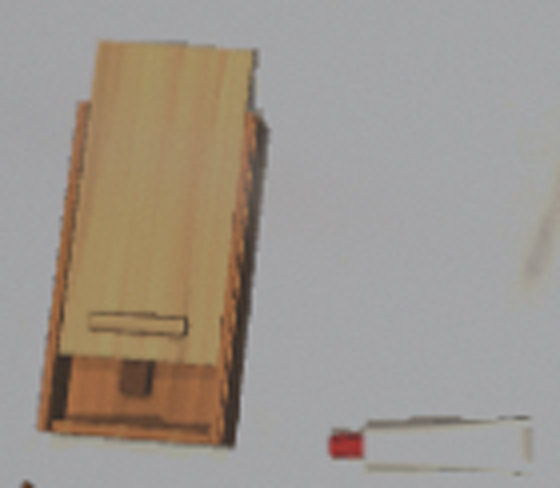

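View pics/b.png

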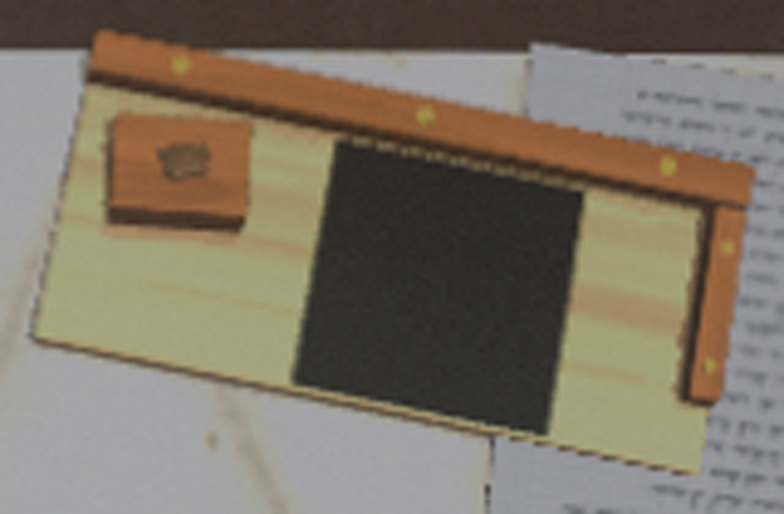

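Run:
```python
from h import *
C=cam("top"); K,D,R,t=C; im=cv2.imread("pics/top0.png"); d=np.load("pics/top0d.npy")
v,u=np.mgrid[0:420,0:560]
q=cv2.undistortPoints(np.stack([u,v],-1).reshape(-1,1,2).astype(float),K,D).reshape(420,560,2)
P=(np.dstack([q*d[...,None],d])-t)@R; np.save("pics/P0.npy",P)
def f(n,a): print(n,[tuple((P[y,x]*1000).round().astype(int)) for x,y in a])
f("lump",[(372,330)]); f("scope",[(490,220),(490,310),(535,315)])
f("bench",[(230,300),(440,380),(250,150)]); f("caps",[(421,253),(340,246),(380,244),(232,271)])
f("lid",[(160,200),(170,230)]); f("fence",[(357,132),(308,123)]); f("block",[(300,152)])
f("stick",[(153.5.__int__(),254)])
ca=lambda L:np.array(L)/4+[120,160]-0.375
cb=lambda L:np.array(L)/4.9+[270,110]-0.4
pr=lambda n,x:print(n,(x*1000).round(1)[:,:2].tolist())
pr("box left outer edge",cast(C,ca([[38,430],[80,100]]),.0355))
pr("rib top",cast(C,ca([[89,313],[188,317],[187,337],[89,330]]),.044))
pr("lid edge near/far",cast(C,ca([[60,355],[217,364],[98,41],[258,49]]),.033))
pr("front wall",cast(C,ca([[38,430],[222,443]]),.033))
pr("stick",cast(C,ca([[120,396],[152,396],[122,362],[153,362]]),.021))
pr("board near edge",cast(C,cb([[35,340],[697,470]]),.012))
pr("fence top ",cast(C,cb([[97,30],[754,170],[750,207],[88,80]]),.032))
pr("strip",cast(C,cb([[335,143],[582,190],[548,433],[294,382]]),.012))
pr("stop top",cast(C,cb([[720,205],[745,210],[716,403],[690,398]]),.028))
pr("block top",cast(C,cb([[112,114],[252,123],[244,217],[108,208]]),.038))
```

```text
lump [(np.int64(253), np.int64(-200), np.int64(29))]
scope [(np.int64(477), np.int64(-470), np.int64(22)), (np.int64(288), np.int64(-439), np.int64(51)), (np.int64(288), np.int64(-398), np.int64(276))]
bench [(np.int64(314), np.int64(86), np.int64(3)), (np.int64(145), np.int64(-347), np.int64(-2)), (np.int64(640), np.int64(48), np.int64(-5))]
caps [(np.int64(404), np.int64(-299), np.int64(58)), (np.int64(418), np.int64(-134), np.int64(67)), (np.int64(427), np.int64(-226), np.int64(21)), (np.int64(373), np.int64(82), np.int64(15))]
lid [(np.int64(519), np.int64(233), np.int64(33)), (np.int64(455), np.int64(209), np.int64(34))]
fence [(np.int64(669), np.int64(-185), np.int64(31)), (np.int64(688), np.int64(-79), np.int64(35))]
block [(np.int64(622), np.int64(-60), np.int64(34))]
stick [(np.int64(407), np.int64(246), np.int64(19))]
box left outer edge [[379.1, 289.4], [551.0, 276.9]]
rib top [[437.7, 263.6], [435.8, 212.8], [425.7, 212.9], [429.1, 263.1]]
lid edge near/far [[417.5, 280.7], [413.1, 199.5], [583.7, 270.0], [579.0, 184.5]]
front wall [[379.2, 290.1], [373.1, 195.6]]
stick [[397.6, 251.9], [397.6, 235.3], [415.1, 251.7], [415.2, 235.5]]
board near edge [[568.9, -11.0], [510.6, -301.6]]
fence top  [[705.7, -38.7], [642.4, -330.1], [625.1, -327.0], [682.1, -34.5]]
strip [[660.5, -146.1], [639.1, -257.4], [527.2, -235.8], [550.0, -124.3]]
stop top [[627.2, -314.8], [625.0, -326.0], [537.1, -306.6], [539.3, -295.2]]
block top [[664.0, -44.5], [660.1, -105.7], [617.1, -101.1], [621.0, -42.3]]
```

Run:
```python
from h import *
P=np.load("pics/P0.npy"); im=cv2.imread("pics/top0.png")
for y in range(120,420,15):
    print(y,' '.join("%d,%d,%d"%tuple((P[y,x]*100).round()) for x in range(450,560,12)))
ps,ds=optics.get_image("wrist"); cv2.imwrite("pics/w0.png",ps[:,:,::-1])
s=cv2.resize(cv2.imread("pics/scene0.png")[0:260,300:560],None,fx=2.3,fy=2.3)
cv2.imwrite("pics/sw.png",np.hstack([s[:420],ps[:,:,::-1]])[:, -1100:][:, :]) if 0 else None
C=cam("scene"); K,D,R,t=C; d=np.load("pics/scene0d.npy")
v,u=np.mgrid[0:420,0:560]
q=cv2.undistortPoints(np.stack([u,v],-1).reshape(-1,1,2).astype(float),K,D).reshape(420,560,2)
Q=(np.dstack([q*d[...,None],d])-t)@R
m=(Q[...,0]>0.15)&(Q[...,1]<-.2)&(Q[...,1]>-1)&(Q[...,0]<.7)&(Q[...,2]>.06)&(d>0)
print("scene tall pts")
for y,x in list(zip(*np.nonzero(m)))[::60]: print((x,y),*(Q[y,x]*100).round().astype(int),end=' | ')
```

```text
120 102,-74,-75 102,-79,-75 103,-85,-75 103,-90,-75 103,-96,-76 103,-101,-75 103,-107,-76 103,-111,-74 103,-117,-75 104,-123,-75
135 67,-40,0 68,-43,1 67,-46,1 68,-49,0 68,-52,0 68,-55,0 68,-58,0 68,-61,1 68,-64,1 68,-67,1
150 64,-40,1 64,-43,1 64,-46,0 33,1,93 64,-51,1 64,-55,0 64,-58,0 64,-60,1 64,-63,1 64,-66,1
165 60,-40,1 60,-42,1 60,-45,2 61,-48,0 61,-51,0 61,-54,0 61,-57,0 61,-60,1 60,-62,1 51,-44,32
180 57,-39,1 57,-42,1 57,-44,2 57,-48,1 57,-51,0 57,-53,1 57,-57,0 57,-59,0 57,-62,1 49,-44,30
195 54,-39,0 54,-42,0 54,-45,0 54,-48,0 54,-51,0 54,-53,0 54,-56,0 54,-59,0 47,-43,28 47,-44,30
210 50,-39,1 50,-41,2 50,-44,2 50,-46,2 50,-49,2 50,-52,3 50,-56,0 46,-44,24 45,-44,26 44,-43,31
225 47,-38,1 47,-41,2 47,-43,2 47,-46,2 47,-49,2 47,-51,2 47,-54,2 47,-57,2 43,-45,24 43,-46,26
240 44,-39,0 43,-40,2 43,-43,2 43,-45,3 43,-48,2 43,-51,2 43,-54,2 43,-57,2 43,-60,1 40,-46,27
255 40,-38,0 40,-40,2 40,-43,2 40,-46,2 40,-48,2 40,-51,2 40,-54,2 40,-58,0 38,-45,24 38,-45,27
270 37,-38,1 37,-40,2 37,-42,2 37,-45,2 37,-48,2 37,-51,2 37,-53,2 37,-57,0 36,-45,24 36,-44,28
285 34,-37,2 34,-4
[... 5830 characters left out ...]
113)) 27 -42 25 | (np.int64(439), np.int64(115)) 28 -40 24 | (np.int64(436), np.int64(117)) 30 -43 22 | (np.int64(452), np.int64(119)) 26 -43 23 | (np.int64(440), np.int64(124)) 29 -43 21 | (np.int64(436), np.int64(130)) 30 -46 17 | (np.int64(447), np.int64(133)) 27 -45 18 | (np.int64(448), np.int64(136)) 26 -45 17 | (np.int64(441), np.int64(139)) 27 -42 17 | (np.int64(436), np.int64(142)) 29 -44 15 | (np.int64(441), np.int64(147)) 27 -44 13 | (np.int64(437), np.int64(153)) 28 -44 12 | (np.int64(432), np.int64(159)) 29 -44 9 | (np.int64(438), np.int64(164)) 27 -45 8 | (np.int64(371), np.int64(169)) 41 -32 6 | (np.int64(372), np.int64(172)) 40 -31 6 | (np.int64(364), np.int64(176)) 41 -27 6 |
```

View pics/w0.png

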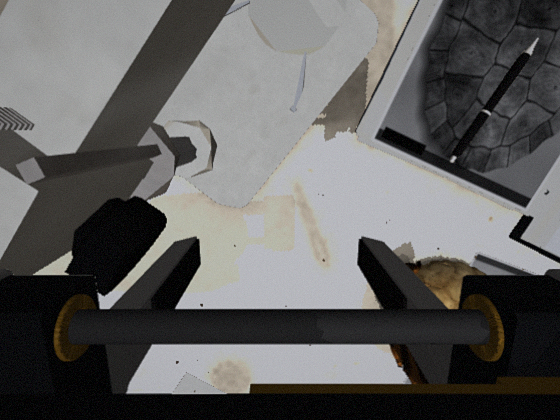

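```bash
python3 -m crank '0.094 -0.024 -0.019 -0.044 0;0.094 -0.024 -0.019 -0.044 0;0.094 -0.024 -0.019 -0.044 0;0.094 -0.024 -0.019 -0.044 0;0.094 -0.024 -0.019 -0.044 0;0 0 0 0 0'
```

```text
time: 0.9
tool_pos: [0.1299, -0.5279, 0.4288]
eef_rot: [[0.894, 0.448, 0.001], [0.448, -0.894, -0.005], [-0.001, 0.005, -1.0]]
contact_force: [0.3, -0.0, -0.5]
gripper_width: 0.0875
grip_force: 0.0
```

```bash
python3 -m crank '0 0.041 -0.0255 0 0;0 0.041 -0.0255 0 0;0 0.041 -0.0255 0 0;0 0.041 -0.0255 0 0;0 0.041 -0.0255 0 0;0 0.041 -0.0255 0 0;0 0.041 -0.0255 0 0;0 0.041 -0.0255 0 0;0 0 0 0 0' && python3 -m crank '0 0.032 -0.044 0.015 0;0 0.032 -0.044 0.015 0;0 0.032 -0.044 0.015 0;0 0.032 -0.044 0.015 0;0 0.032 -0.044 0.015 0;0 0.032 -0.044 0.015 0;0 0.032 -0.044 0.015 0;0 0.032 -0.044 0.015 0;0 0 0 0 0.18;0 0 0 0 0.18;0 0 0 0 0.18;0 0 0 0 0'; python3 -c "
from workcell import manip;print(manip.get_obs()['joint_pos'].round(2))"
```

```text
time: 2.02
tool_pos: [0.3341, -0.1943, 0.4248]
eef_rot: [[0.89, 0.456, -0.001], [0.456, -0.89, 0.0], [-0.0, -0.001, -1.0]]
contact_force: [-0.5, -0.4, 0.1]
gripper_width: 0.0005
grip_force: 0.0
time: 3.52
tool_pos: [0.4024, 0.2321, 0.3049]
eef_rot: [[0.997, -0.071, -0.001], [-0.071, -0.997, -0.0], [-0.001, 0.0, -1.0]]
contact_force: [-0.0, 0.9, -0.0]
gripper_width: 0.0006
grip_force: 0.0
[ 0.44  0.12 -1.09  1.84  0.11  1.25 -2.33]
```

Run:
```python
from h import *
C=cam("wrist"); p,d=optics.get_image("wrist"); cv2.imwrite("pics/w1.png",p[:,:,::-1])
print("campos",-C[2].T@C[3]); print(C[2].round(2))
print(proj(C,[[.376,.243,.033],[.432,.238,.044],[.462,.236,.0],[.55,.277,.0355]]).round())
```

```text
campos [0.47291895 0.22798541 0.48479236]
[[-0.07 -1.   -0.  ]
 [-0.97  0.07  0.24]
 [-0.24  0.02 -0.97]]
[[273. 200.]
 [274. 162.]
 [274. 138.]
 [237.  72.]]
```

View pics/w1.png

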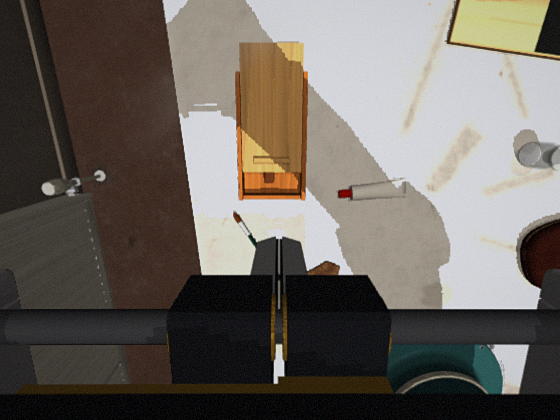

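```bash
python3 -m crank '0 0.0095 -0.0077 0 0;0 0 0 0.019 -0.185;0 0 0 0.019 -0.185;0 0 0 0.019 -0.185;0 0 0 0.019 -0.185;0 0 0 0.019 -0.185;0 0 0 0.019 -0.185;0 0 0 0.019 -0.185;0 0 0 0.019 -0.185;0 0 0 0.019 -0.185;0 0 0 0.019 -0.185;0 0 0 0.019 -0.185' && python3 -m crank '0 0 0 0 -0.185;0 0 0 0 -0.185;0 0 0 0 -0.185;0 0 0 0 -0.185;0 0 0 0 -0.185;0 0 0 0 -0.185;0 0 0 0 0'; python3 -c "
from workcell import manip;print(manip.get_obs()['joint_pos'].round(2))"
```

```text
time: 5.08
tool_pos: [0.4125, 0.2393, 0.0957]
eef_rot: [[-0.392, 0.92, -0.0], [0.92, 0.392, 0.0], [0.001, -0.0, -1.0]]
contact_force: [0.4, -0.4, 0.6]
gripper_width: 0.0004
grip_force: 0.0
time: 5.95
tool_pos: [0.4125, 0.2393, 0.0963]
eef_rot: [[-0.998, 0.066, -0.0], [0.066, 0.998, 0.0], [0.0, 0.0, -1.0]]
contact_force: [-0.5, 0.1, -0.3]
gripper_width: 0.0004
grip_force: 0.0
[ 0.39  0.65 -1.26  2.04  0.75  1.01  0.26]
```

```bash
python3 -m crank '0 0 0 0.03 0;0 0 0 0.020 0;0 0 0 0.008 0;0 0 0 0 0;0 -0.015 0 0 0;0 -0.02 0 0 0;0 -0.02 0 0 0;0 -0.02 0 0 0;0 -0.02 0 0 0;0 -0.02 0 0 0;0 -0.01 0 0 0;0 0 0 0 0'; python3 -c "
from workcell import manip;print(manip.get_obs()['joint_pos'].round(3))"
```

```text
time: 7.45
tool_pos: [0.5378, 0.2307, 0.0386]
eef_rot: [[-0.998, 0.07, 0.0], [0.07, 0.998, 0.0], [-0.0, 0.0, -1.0]]
contact_force: [-0.4, 0.4, 0.9]
gripper_width: 0.0004
grip_force: 0.0
[ 0.302  0.854 -1.08   1.812  0.877  1.044  0.373]
```

```bash
python3 -m crank '0 -0.004 0 0 0;0 -0.003 0 0 0;0 -0.002 0 0 0'; python3 -m crank '0 -0.002 0 0 0;0 -0.002 0 0 0;0 0 0 0 0'
```

```text
time: 7.82
tool_pos: [0.5426, 0.2307, 0.0383]
eef_rot: [[-0.998, 0.067, -0.006], [0.067, 0.998, -0.001], [0.005, -0.002, -1.0]]
contact_force: [-29.5, -3.8, 16.9]
gripper_width: 0.0007
grip_force: 14.5
time: 8.2
tool_pos: [0.543, 0.2308, 0.0381]
eef_rot: [[-0.998, 0.064, -0.011], [0.064, 0.998, -0.003], [0.011, -0.004, -1.0]]
contact_force: [-46.2, -6.4, 29.3]
gripper_width: 0.0004
grip_force: 22.9
```

```bash
python3 -m crank '0 0.008 0 0 0;0.04 0 0 -0.04 0;0.04 0 0 -0.04 0;0.04 0 0 0 0'
python3 - <<'E'
from h import *
for n in ("top","wrist"):
    p,d=optics.get_image(n); cv2.imwrite(f"pics/{n}2.png",p[:,:,::-1]); np.save(f"pics/{n}2d.npy",d)
t=cv2.imread("pics/top2.png")[165:285,115:215]
cv2.imwrite("pics/c.png",cv2.resize(t,None,fx=5,fy=5,interpolation=cv2.INTER_CUBIC))
E
```

```text
time: 8.7
tool_pos: [0.5432, 0.2312, 0.1211]
eef_rot: [[-0.998, 0.069, 0.004], [0.069, 0.998, 0.001], [-0.004, 0.001, -1.0]]
contact_force: [0.2, 0.2, 0.1]
gripper_width: 0.0272
grip_force: 0.0
```

View pics/c.png

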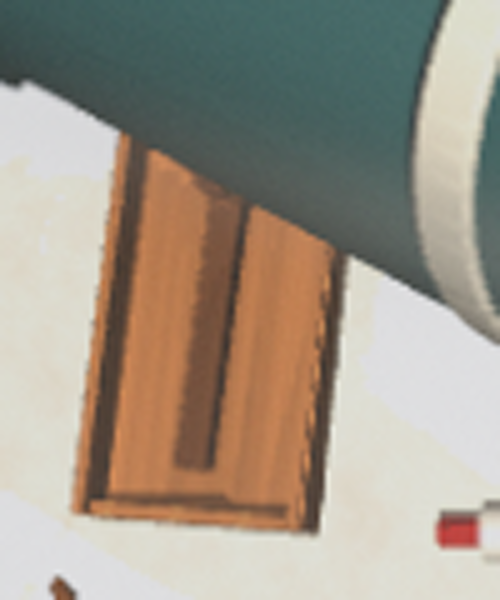

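Run:
```python
from h import *
C=cam("top"); f=lambda L:cast(C,np.array(L)/5+[115,165]-.4,.021)[:,:2]*1000
im=cv2.imread("pics/top2.png"); hsv=cv2.cvtColor(im,cv2.COLOR_BGR2HSV)
for y in range(208,259,5): print(y,hsv[y,147:167,2].tolist())
print(hsv[252:264,154,2].tolist())
print(f([[175,467],[209,467],[205,200],[240,200]]).round(1).tolist())
```

```text
208 [181, 182, 183, 182, 182, 179, 178, 177, 177, 137, 122, 124, 123, 124, 126, 118, 83, 95, 168, 182]
213 [182, 186, 185, 183, 181, 181, 178, 176, 160, 133, 121, 121, 121, 123, 120, 80, 74, 167, 181, 188]
218 [187, 187, 184, 184, 190, 183, 177, 178, 139, 120, 120, 120, 116, 116, 90, 70, 138, 176, 186, 189]
223 [190, 185, 183, 188, 187, 179, 177, 143, 121, 119, 114, 113, 119, 106, 76, 112, 170, 185, 192, 186]
228 [189, 186, 186, 190, 182, 178, 147, 121, 116, 112, 116, 115, 114, 79, 86, 166, 182, 190, 190, 181]
233 [188, 184, 193, 192, 183, 165, 131, 116, 117, 115, 119, 119, 90, 68, 138, 175, 186, 193, 183, 173]
238 [185, 188, 196, 189, 180, 154, 123, 115, 114, 117, 121, 99, 74, 134, 172, 184, 190, 187, 176, 178]
243 [187, 194, 192, 183, 149, 116, 117, 117, 118, 121, 115, 83, 82, 161, 180, 187, 192, 177, 172, 180]
248 [191, 196, 189, 165, 134, 120, 118, 119, 120, 118, 90, 74, 158, 179, 183, 189, 184, 170, 176, 179]
253 [193, 190, 170, 133, 118, 119, 116, 119, 121, 103, 75, 127, 170, 182, 187, 189, 173, 173, 179, 181]
258 [193, 188, 167, 145, 135, 125, 131, 127, 120, 105, 118, 162, 179, 184, 184, 173, 173, 178, 180, 182]
[118, 119, 119, 120, 121, 122, 127, 157, 184, 183, 182, 157]
[[398.9, 252.1], [398.9, 237.9], [511.2, 244.7], [511.2, 229.8]]
```

Run:
```python
from h import *
C=cam("top"); a,b,e=cast(C,[[159.1,208],[152.9,253],[152.3,258.8]],.021)[:,:2]*1000
u=(a-b)/np.linalg.norm(a-b); print(a,b,e,"yaw",np.arctan2(u[1],u[0]),"origin",e+68*u)
o=manip.get_obs()["tool_pos"]*1000; T=manip.get_obs()["eef_rot"]; print("tool yaw",np.arctan2(-T[1,0],-T[0,0]))
g=e+(68+5)*u; print("target",g,"d tool",T[:,:2].T@np.r_[g-o[:2],0], "z",o[2])
```

```text
[503.87332251 236.91215487] [409.21342715 245.62797198] [397.24606996 246.35313878] yaw -0.0918161935336804 origin [464.95964401 240.11840626]
tool yaw -0.0689254246474356
target [469.93858328 239.65997005] d tool [72.78178353  4.4510826 ] z 118.26338245921512
```

```bash
python3 -m crank '0.034 0.04 0.0023 0 0.022;0.034 0.0377 0.0023 0 0;0.034 0 0 0.035 0;0.034 0 0 0.035 0;0.034 0 0 0.025 0;0.034 0 0 0.010 0;0.034 0 0 0.0055 0;0.034 0 0 0 0'; python3 -c "
from workcell import manip;print(manip.get_obs()['joint_pos'].round(3))"
```

```text
time: 9.8
tool_pos: [0.4652, 0.2414, 0.0082]
eef_rot: [[-0.996, 0.091, 0.0], [0.091, 0.996, 0.0], [-0.0, 0.0, -1.0]]
contact_force: [-0.0, 0.3, 0.8]
gripper_width: 0.0341
grip_force: 0.0
[ 0.251  0.801 -1.036  1.975  0.895  0.915  0.215]
```

Grip and lift.

```bash
python3 -m crank '0 0 0 0 0;0 0 0 0 0;0 0 0 0 0;0 0 0 0 0;0 0 0 -0.01 0;0 0 0 -0.03 0;0 0 0 -0.05 0;0 0 0 -0.04 0;0 0 0 0 0'
```

```text
time: 10.92
tool_pos: [0.466, 0.2419, 0.1407]
eef_rot: [[-0.996, 0.091, 0.004], [0.091, 0.996, 0.001], [-0.004, 0.001, -1.0]]
contact_force: [-0.7, -0.5, -1.1]
gripper_width: 0.0138
grip_force: 30.0
```

```bash
cat > board.py <<'E'
from h import *
C=cam("top")
def edge(g,p,q,z,n=40,w=6,s=1):
    "subpixel step edge along pixel segment p-q: max gradient across it; returns fitted world line (pt,dir)"
    p,q=np.array(p,float),np.array(q,float); u=(q-p)/np.linalg.norm(q-p); nn=np.array([-u[1],u[0]])
    T=np.arange(-w,w+.01,.25); pts=[]
    for a in np.linspace(.06,.94,n):
        X=p+(q-p)*a+T[:,None]*nn
        v=cv2.remap(g,X[:,:1].astype(np.float32),X[:,1:].astype(np.float32),cv2.INTER_LINEAR).ravel()
        gr=np.abs(np.convolve(v,np.r_[np.ones(4),0,-np.ones(4)],"same")); gr[:4]=gr[-4:]=0
        pts.append(X[gr.argmax()])
    W=cast(C,pts,z)[:,:2]*1000
    l=cv2.fitLine(W.astype(np.float32),cv2.DIST_HUBER,0,.01,.01).ravel()
    d=l[:2] if l[:2]@(W[-1]-W[0])>0 else -l[:2]
    return l[2:],d
E
python3 - <<'E'
from board import *
im=cv2.imread("pics/top0.png"); g=im.max(2).astype(np.float32); r=im[:,:,0].astype(np.float32)
cb=lambda L:np.array(L)/4.9+[270,110]-0.4
L={}
for n,p,q,z,w in [("near",(35,340),(697,470),.012,4),("fenceTop_in",(88,80),(700,200),.032,3),("fence_out",(97,30),(754,170),.032,3),
  ("strip_near",(294,382),(548,433),.012,4),("strip_far",(335,143),(582,190),.012,2),("strip_in",(294,382),(335,143),.012,4),("strip_out",(548,433),(582,190),.012,4),("stop_in",(690,398),(718,205),.028,3)]:
    a=cb([p,q]); L[n]=edge(g if "strip" in n or n=="near" else g,a[0],a[1],z,w=w)
    print(n,L[n][0].round(1),L[n][1].round(4),"ang",round(np.arctan2(L[n][1][1],L[n][1][0]),4))
for n,p,q in [("bl_far",(112,114),(252,123)),("bl_near",(108,208),(244,217)),("bl_l",(108,208),(112,114)),("bl_r",(244,217),(252,123))]:
    a=cb([p,q]); l=edge(g,a[0],a[1],.038,w=3); print(n,l[0].round(1),l[1].round(3),round(np.arctan2(l[1][1],l[1][0]),3))
E
```

```text
near [ 541.7 -153.1] [-0.1947 -0.9809] ang -1.7668
fenceTop_in [ 654.8 -176.2] [-0.1725 -0.985 ] ang -1.7442
fence_out [ 675.1 -192. ] [-0.1997 -0.9799] ang -1.7718
strip_near [ 537.6 -180.6] [-0.2091 -0.9779] ang -1.7814
strip_far [ 649.7 -203.2] [-0.2097 -0.9778] ang -1.7821
strip_in [ 606.3 -134.7] [ 0.9791 -0.2032] ang -0.2046
strip_out [ 580.  -246.6] [ 0.9792 -0.2029] ang -0.2043
stop_in [ 589.8 -305.3] [ 0.9781 -0.2082] ang -0.2098
bl_far [665.  -70.1] [ 0.013 -1.   ] -1.557
bl_near [619.9 -70.9] [-0.079 -0.997] -1.65
bl_l [641.8 -41.2] [ 0.999 -0.041] -0.041
bl_r [ 637.7 -104.6] [ 0.999 -0.042] -0.042
```

```bash
python3 -m crank '0 -0.0226 -0.0383 0 0;0 -0.0226 -0.0383 0 0;0 -0.0226 -0.0383 0 0;0 -0.0226 -0.0383 0 0;0 -0.0226 -0.0383 0 0;0 -0.0226 -0.0383 0 0;0 0 0 0 0.1845;0 0 0 0 0.1845;0 0 0 0 0.1845;0 0 0 0 0.1845;0 0 0 0 0'
cat > where.py <<'E'
from h import *
bx=np.array([-.2016,-.9795]); by=np.array([.9795,-.2016]); B=np.array([608.8,-170.9])
def st():
    o=manip.get_obs(); T=o["eef_rot"]; s=-T[:2,0]; yaw=np.arctan2(s[1],s[0]); p=o["tool_pos"][:2]*1000
    tob=lambda w:np.array([(w-B)@bx,(w-B)@by])
    F=o["contact_force"][:2]
    print("t",round(o["time"],2),"TCP board",tob(p).round(1),"corner board",tob(p+47*s).round(1),"z",round(o["tool_pos"][2]*1000,1),"stick ang-45 (board,rad)",round(yaw+1.774-.7854,3),"F board",round(F@bx,1),round(F@by,1),"w",round(o["gripper_width"],4),"j",o["joint_pos"].round(2))
    A=np.c_[bx,by]; M=T[:2,:2].T@A
    print("tool dxy per board x,y:",M.round(3).tolist())
if __name__=="__main__": st()
E
python3 where.py
python3 - <<'E'
from h import *
p,d=optics.get_image("top"); cv2.imwrite("pics/t3.png",cv2.resize(p[60:300,200:480,::-1],None,fx=2.5,fy=2.5))
E
```

```text
time: 12.3
tool_pos: [0.5789, 0.0001, 0.1375]
eef_rot: [[-0.677, 0.736, -0.001], [0.736, 0.677, -0.001], [-0.0, -0.001, -1.0]]
contact_force: [-0.5, 0.5, -0.3]
gripper_width: 0.0133
grip_force: 30.0
t 12.3 TCP board [-161.4  -63.8] corner board [-133.9  -25.6] z 137.5 stick ang-45 (board,rad) 0.161 F board -0.4 -0.5 w 0.0133 j [ 0.69  0.63 -1.02  1.77  0.6   1.09  0.21]
tool dxy per board x,y: [[-0.585, -0.811], [-0.811, 0.585]]
```

View pics/t3.png

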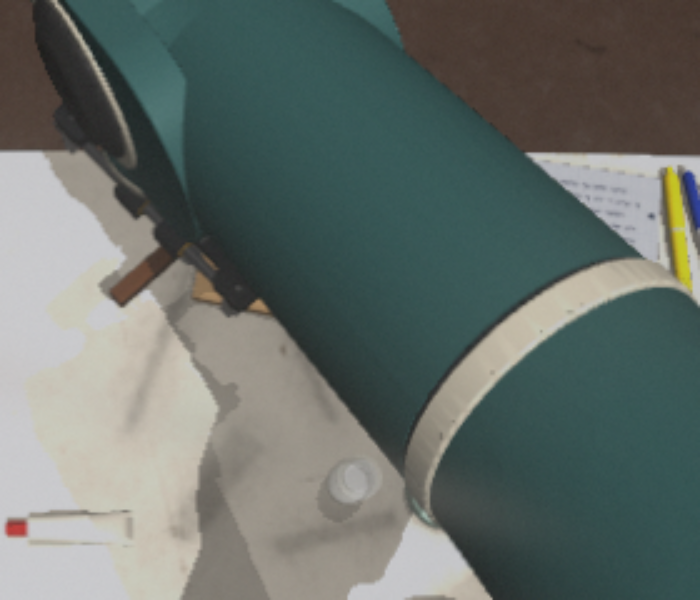

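Run:
```python
from h import *
C=cam("top"); K,D,R,t=C; p,d=optics.get_image("top")
v,u=np.mgrid[0:420,0:560]
q=cv2.undistortPoints(np.stack([u,v],-1).reshape(-1,1,2).astype(float),K,D).reshape(420,560,2)
P=(np.dstack([q*d[...,None],d])-t)@R
for y in range(60,420,24):
    print(y,' '.join("%d,%d,%d"%tuple((P[y,x]*100).round()) for x in range(250,560,28)))
w,_=optics.get_image("wrist"); cv2.imwrite("pics/w3.png",w[:,:,::-1])
```

```text
60 55,2,54 55,0,54 54,-3,55 55,-6,55 128,-38,-74 129,-51,-75 129,-63,-74 130,-76,-75 130,-88,-75 131,-101,-75 132,-115,-75 132,-128,-75
84 52,2,55 52,0,55 51,-3,57 51,-5,58 51,-8,57 118,-50,-74 118,-62,-75 119,-74,-75 119,-87,-75 120,-99,-75 120,-113,-75 121,-126,-75
108 52,3,50 50,0,55 49,-3,57 48,-5,59 48,-7,59 48,-10,59 107,-61,-75 108,-73,-75 108,-85,-75 108,-98,-75 109,-111,-75 109,-124,-75
132 54,3,36 48,0,54 46,-3,57 46,-5,59 45,-7,60 45,-9,61 45,-11,60 68,-39,1 68,-46,1 69,-53,0 69,-60,1 69,-67,1
156 62,5,0 47,0,49 44,-3,57 44,-5,59 43,-7,61 43,-8,62 43,-10,62 43,-13,62 63,-46,0 62,-52,1 63,-59,1 53,-44,31
180 53,4,15 57,-1,0 43,-3,54 42,-5,59 41,-6,61 41,-8,62 40,-10,64 40,-12,64 41,-14,63 57,-51,1 57,-59,0 49,-44,30
204 52,5,0 52,-1,0 52,-7,0 40,-5,58 39,-6,61 39,-8,63 39,-10,64 39,-11,65 38,-13,65 39,-16,64 52,-58,0 45,-44,30
228 46,5,0 46,-1,0 46,-7,0 46,-13,0 38,-7,60 37,-8,63 37,-9,64 37,-11,65 37,-13,66 37,-14,66 46,-56,2 42,-46,26
252 41,5,0 41,-1,0 41,-7,0 41,-13,4 36,-7,59 36,-8,62 35,-9,64 35,-11,66 35,-12,67 35,-14,67 35,-15,67 38,-45,27
276 36,5,0 36,-1,0 36,-7,0 36,-13,0 36,-19,0 34,-8,62 34,-9,64 34,-11,66 34,-12,67 34,-13,68 33,-15,68 33,-17,68
300 31,5,0 31,-1,0 31,-7,0 31,-13,0 31,-19,0 31,-25,0 32,-9,64 32,-10,66 32,-12,67 32,-13,68 32,-14,69 32,-16,69
324 27,5,0 27,-1,0 26,-7,0 26,-13,0 27,-18,3 26,-24,3 31,-10,62 31,-10,66 31,-12,67 31,-13,68 31,-14,69 31,-15,70
348 22,4,0 22,-1,0 22,-7,0 22,-13,0 22,-18,3 22,-24,3 21,-30,0 29,-11,65 29,-12,67 29,-13,68 30,-14,69 30,-15,70
372 17,4,0 17,-1,0 17,-7,0 17,-13,0 17,-18,0 17,-24,0 16,-30,0 16,-36,0 28,-12,67 28,-13,68 28,-14,69 28,-15,70
396 12,4,1 12,-1,1 12,-7,0 12,-13,0 12,-18,0 12,-24,0 12,-30,0 11,-36,0 26,-12,66 27,-12,68 27,-13,69 27,-14,71
```

View pics/w3.png

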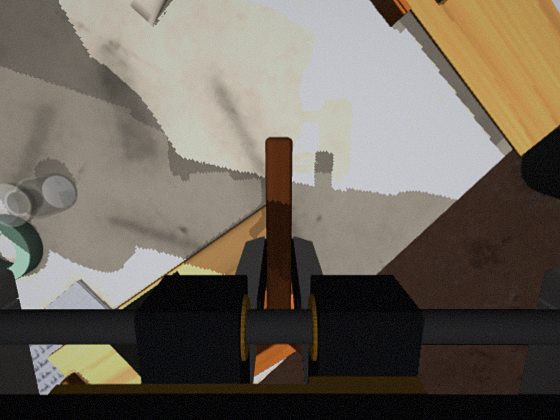

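Run:
```python
from h import *
C=cam("wrist"); o=manip.get_obs(); T=o["eef_rot"]
for z in (.1345,.1505): 
    w=cast(C,[[279,137.5],[266,145],[292,145]],z); print(((w-o["tool_pos"])@T*1000).round(1).tolist())
```

```text
[[66.0, 1.6, 3.1], [61.9, -5.7, 3.1], [61.9, 8.9, 3.1]]
[[66.3, 1.6, -12.9], [62.6, -5.1, -12.9], [62.6, 8.2, -12.9]]
```

```bash
python3 -m crank '0 0 0 0.04 0;0 0 0 0.04 0;0 0 0 0.025 0;0 0 0 0.01 0;0 0 0 0.0025 0;0 0 0 0 0'; python3 where.py;  python3 - <<'E'
from h import *
p,d=optics.get_image("scene"); cv2.imwrite("pics/s4.png",cv2.resize(p[120:220,200:350,::-1],None,fx=5,fy=5,interpolation=cv2.INTER_CUBIC))
E
```

```text
time: 13.2
tool_pos: [0.5798, 0.0002, 0.0213]
eef_rot: [[-0.676, 0.737, 0.001], [0.737, 0.676, 0.0], [-0.001, 0.001, -1.0]]
contact_force: [0.3, 0.1, -0.9]
gripper_width: 0.0134
grip_force: 30.0
t 13.2 TCP board [-161.7  -62.9] corner board [-134.2  -24.8] z 21.3 stick ang-45 (board,rad) 0.16 F board -0.1 0.3 w 0.0134 j [ 0.6   0.77 -0.89  1.84  0.75  0.92  0.1 ]
tool dxy per board x,y: [[-0.586, -0.811], [-0.811, 0.586]]
```

View pics/s4.png

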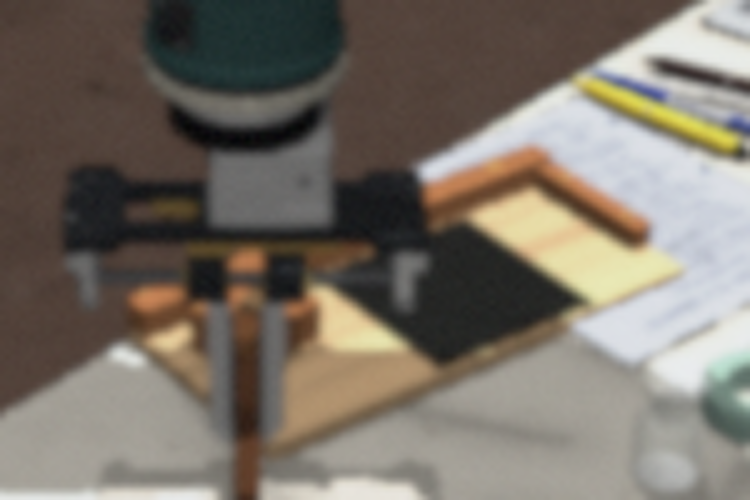

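```bash
python3 -m crank '0 -0.006 0 0 0;0 -0.003 0 0 0;0 -0.003 0 0 0;0 0 0 0 0' >/dev/null; python3 where.py; python3 -m crank '0 -0.003 0.0008 0 0.02;0 -0.003 0.0008 0 0.02;0 -0.003 0.0009 0 0.02;0 -0.003 0.0009 0 0.02;0 -0.003 0.001 0 0.02;0 -0.003 0.001 0 0.02;0 -0.003 0.0011 0 0.02;0 -0.003 0.0012 0 0.02;0 0 0 0 0' >/dev/null; python3 where.py
```

```text
t 13.75 TCP board [-154.4  -53.5] corner board [-126.8  -15.4] z 20.4 stick ang-45 (board,rad) 0.159 F board -0.2 -0.3 w 0.0135 j [ 0.61  0.78 -0.89  1.81  0.75  0.92  0.12]
tool dxy per board x,y: [[-0.586, -0.81], [-0.81, 0.586]]
t 14.88 TCP board [-144.8  -30.1] corner board [-111.5    3.1] z 20.4 stick ang-45 (board,rad) -0.001 F board -0.0 0.5 w 0.0138 j [ 0.59  0.79 -0.85  1.76  0.73  0.93  0.02]
tool dxy per board x,y: [[-0.708, -0.706], [-0.706, 0.708]]
```

```bash
for i in 1 2 3; do :; done; python3 -m crank '0 -0.0015 0.0004 0 0;0 -0.0015 0.0004 0 0;0 0 0 0 0' >/dev/null; python3 where.py|head -1; python3 -m crank '0 -0.0011 0.0003 0 0;0 -0.001 0.0004 0 0;0 0 0 0 0' >/dev/null; python3 where.py|head -1
```

```text
t 15.25 TCP board [-144.   -28.4] corner board [-110.8    4.8] z 20.3 stick ang-45 (board,rad) 0.0 F board -2.9 -5.6 w 0.0135 j [ 0.59  0.8  -0.85  1.75  0.73  0.94  0.02]
t 15.62 TCP board [-144.2  -28.2] corner board [-111.     5.1] z 20.0 stick ang-45 (board,rad) 0.002 F board -6.6 -15.1 w 0.0136 j [ 0.59  0.8  -0.85  1.75  0.72  0.94  0.02]
```

```bash
python3 -m crank '0 -0.0012 -0.0018 0 0;0 -0.0028 -0.0028 0 0;0 -0.0028 -0.0028 0 0;0 -0.0028 -0.0028 0 0' >/dev/null; python3 where.py|head -1;  python3 -m crank '0 -0.0028 -0.0028 0 0;0 -0.0028 -0.0028 0 0;0 -0.0028 -0.0028 0 0;0 -0.0028 -0.0028 0 0' >/dev/null; python3 where.py|head -1
```

```text
t 16.12 TCP board [-130.7  -28.4] corner board [-97.6   4.9] z 20.1 stick ang-45 (board,rad) 0.002 F board -10.7 -12.7 w 0.014 j [ 0.62  0.79 -0.85  1.76  0.72  0.94  0.05]
t 16.62 TCP board [-115.   -28.5] corner board [-81.8   4.8] z 20.1 stick ang-45 (board,rad) 0.002 F board -11.7 -15.1 w 0.0136 j [ 0.65  0.79 -0.85  1.76  0.72  0.94  0.07]
```

```bash
python3 -m crank '0 -0.0025 -0.0031 0 0;0 -0.0028 -0.0028 0 0;0 -0.0028 -0.0028 0 0;0 -0.0028 -0.0028 0 0;0 -0.0028 -0.0028 0 0;0 -0.0028 -0.0028 0 0;0 -0.0028 -0.0028 0 0;0 -0.0028 -0.0028 0 0' >/dev/null; python3 where.py|head -1
```

```text
t 17.62 TCP board [-83.1 -28.7] corner board [-49.9   4.6] z 20.1 stick ang-45 (board,rad) 0.002 F board -10.4 -13.7 w 0.0136 j [ 0.7   0.79 -0.85  1.77  0.72  0.93  0.12]
```

```bash
python3 -m crank '0 -0.0028 -0.0028 0 0;0 -0.0028 -0.0028 0 0;0 -0.0028 -0.0028 0 0;0 -0.0028 -0.0028 0 0;0 -0.0028 -0.0028 0 0;0 -0.0028 -0.0028 0 0' >/dev/null; python3 where.py|head -1
```

```text
t 18.38 TCP board [-59.5 -28.8] corner board [-26.3   4.5] z 20.0 stick ang-45 (board,rad) 0.002 F board -11.1 -13.9 w 0.0138 j [ 0.74  0.79 -0.85  1.77  0.72  0.93  0.16]
```

```bash
python3 -m crank '0 -0.0028 -0.0028 0 0;0 -0.0028 -0.0028 0 0;0 -0.0028 -0.0028 0 0;0 -0.0028 -0.0028 0 0;0 -0.0028 -0.0028 0 0;0 -0.0028 -0.0028 0 0;0 -0.0028 -0.0028 0 0;0 -0.0028 -0.0028 0 0;0 -0.0028 -0.0028 0 0;0 -0.0028 -0.0028 0 0' >/dev/null; python3 where.py|head -1
```

```text
t 19.62 TCP board [-20.1 -29. ] corner board [13.1  4.3] z 19.9 stick ang-45 (board,rad) 0.002 F board -11.9 -15.7 w 0.0138 j [ 0.81  0.79 -0.85  1.77  0.72  0.93  0.22]
```

```bash
python3 -m crank '0 -0.0028 -0.0028 0 0;0 -0.0028 -0.0028 0 0;0 -0.0028 -0.0028 0 0;0 -0.0028 -0.0028 0 0;0 -0.0028 -0.0028 0 0;0 -0.0028 -0.0028 0 0;0 -0.0028 -0.0028 0 0;0 -0.0028 -0.0028 0 0;0 -0.0028 -0.0028 0 0;0 -0.0028 -0.0028 0 0' >/dev/null; python3 where.py|head -1
```

```text
t 20.88 TCP board [ 19.5 -29.1] corner board [52.6  4.2] z 19.8 stick ang-45 (board,rad) 0.002 F board -12.3 -16.3 w 0.0135 j [ 0.87  0.79 -0.85  1.77  0.72  0.93  0.29]
```

```bash
python3 -m crank '0 -0.0028 -0.0028 0 0;0 -0.0028 -0.0028 0 0;0 -0.0028 -0.0028 0 0;0 -0.0028 -0.0028 0 0;0 -0.0011 -0.0011 0 0' >/dev/null; python3 where.py|head -1; python3 -m crank '0 -0.001 -0.001 0 0;0 -0.001 -0.001 0 0' >/dev/null; python3 where.py|head -1
```

```text
t 21.5 TCP board [ 37.1 -29.1] corner board [70.3  4.1] z 19.8 stick ang-45 (board,rad) 0.002 F board -12.1 -16.2 w 0.0134 j [ 0.89  0.79 -0.85  1.76  0.72  0.94  0.32]
t 21.75 TCP board [ 39.7 -29.1] corner board [72.8  4.2] z 19.8 stick ang-45 (board,rad) 0.002 F board -12.9 -16.4 w 0.0135 j [ 0.9   0.79 -0.85  1.76  0.72  0.94  0.33]
```

```bash
python3 -m crank '0 -0.0007 -0.0007 0 0;0 -0.0007 -0.0007 0 0' >/dev/null; python3 where.py|head -1
```

```text
t 22.0 TCP board [ 40.7 -29.2] corner board [73.8  4.1] z 19.8 stick ang-45 (board,rad) 0.003 F board -19.7 -17.0 w 0.0137 j [ 0.9   0.79 -0.85  1.76  0.72  0.94  0.33]
```

```bash
python3 -m crank '0 -0.0007 -0.0007 0 0;0 0 0 0 0' >/dev/null; python3 where.py|head -1; python3 -m crank '0 0.002 0 0 0;0 0.004 0 0 0;0 0.015 0 0 0;0 0.015 0 0 0;0 0 0 0 0' >/dev/null; python3 where.py
```

```text
t 22.25 TCP board [ 40.8 -29.2] corner board [74.   4.1] z 19.8 stick ang-45 (board,rad) 0.003 F board -20.5 -16.2 w 0.0137 j [ 0.9   0.79 -0.85  1.76  0.72  0.94  0.33]
t 22.88 TCP board [ 18.8 -52.8] corner board [ 52.  -19.5] z 20.6 stick ang-45 (board,rad) 0.001 F board 0.4 0.7 w 0.0135 j [ 0.89  0.76 -0.86  1.83  0.72  0.9   0.27]
tool dxy per board x,y: [[-0.706, -0.708], [-0.708, 0.706]]
```

```bash
python3 -m crank '0 0 0 -0.03 0;0 0 0 -0.05 0;0 0 0 -0.04 0;0 0 0 0 -0.183;0 0 0 0 -0.183;0 0 0 0 -0.183;0 0 0 0 -0.183;0 0 0 0 -0.183;0 0 0 0 0' && python3 -m crank '0 0.01484 0.05155 0 0;0 0.01484 0.05155 0 0;0 0.01484 0.05155 0 0;0 0.01484 0.05155 0 0;0 0.01484 0.05155 0 0;0 0.01484 0.05155 0 0;0 0.01484 0.05155 0 0;0 0.01484 0.05155 0 0;0 0 0 0 0;0 0 0 0 0'; python3 where.py
```

```text
time: 24.0
tool_pos: [0.5539, -0.1801, 0.1403]
eef_rot: [[-0.997, 0.075, -0.0], [0.075, 0.997, 0.001], [0.0, 0.001, -1.0]]
contact_force: [0.3, 0.0, -0.8]
gripper_width: 0.0136
grip_force: 30.0
time: 25.25
tool_pos: [0.466, 0.2401, 0.1404]
eef_rot: [[-0.997, 0.077, 0.0], [0.077, 0.997, -0.0], [-0.0, -0.0, -1.0]]
contact_force: [-0.0, 0.3, -0.6]
gripper_width: 0.0138
grip_force: 30.0
t 25.25 TCP board [-373.8 -222.7] corner board [-379.7 -176. ] z 140.4 stick ang-45 (board,rad) 0.912 F board -0.3 -0.1 w 0.0138 j [ 0.36  0.59 -1.17  1.9   0.62  1.07  0.43]
tool dxy per board x,y: [[0.126, -0.992], [-0.992, -0.126]]
```

Run:
```python
from h import *
a=cv2.imread("pics/w3.png"); p,_=optics.get_image("wrist"); b=p[:,:,::-1]
for y in range(124,160,3): print(y,a[y,279].tolist(),b[y,279].tolist())
print(b[180,258:300:3].tolist()); print(a[180,258:300:3].tolist())
t,d=optics.get_image("top"); cv2.imwrite("pics/top5.png",t[:,:,::-1])
# block: orange blob touching, colours along board mid row
from board import C
B=np.array([608.8,-170.9,0]);bx=np.array([-.2016,-.9795,0]);by=np.array([.9795,-.2016,0])
im=t
for yb in (-10,2,28,): 
    xs=range(60,150,4); px=proj(C,[B+bx*x+by*yb+[0,0,0] for x in []] or [(B+bx*x+by*yb)/1000+[0,0,.038] for x in xs]).round().astype(int)
    print(yb,[(x,im[v,u].tolist()) for x,(u,v) in zip(xs,px)])
```

```text
124 [181, 197, 198] [46, 97, 173]
127 [177, 192, 195] [32, 88, 166]
130 [172, 185, 193] [36, 90, 166]
133 [173, 189, 196] [38, 92, 167]
136 [142, 159, 169] [28, 58, 108]
139 [11, 32, 68] [17, 42, 78]
142 [19, 43, 85] [15, 40, 82]
145 [12, 33, 75] [19, 45, 85]
148 [18, 39, 81] [25, 44, 88]
151 [22, 45, 85] [12, 37, 84]
154 [15, 42, 81] [19, 39, 85]
157 [13, 35, 80] [22, 48, 88]
[[39, 104, 188], [47, 102, 177], [46, 109, 200], [11, 33, 57], [22, 48, 92], [21, 44, 90], [21, 44, 89], [23, 43, 88], [16, 43, 87], [23, 46, 87], [23, 49, 89], [11, 29, 52], [16, 45, 84], [19, 49, 93]]
[[110, 121, 129], [80, 88, 91], [77, 85, 90], [11, 34, 76], [20, 40, 90], [22, 48, 91], [23, 45, 88], [8, 36, 78], [16, 40, 81], [17, 43, 80], [16, 41, 80], [41, 44, 52], [204, 199, 198], [208, 203, 202]]
-10 [(60, [63, 62, 56]), (64, [64, 60, 55]), (68, [64, 61, 56]), (72, [73, 67, 60]), (76, [213, 172, 126]), (80, [217, 187, 136]), (84, [212, 172, 126]), (88, [214, 174, 127]), (92, [218, 188, 137]), (96, [217, 188, 137]), (100, [217, 186, 135]), (104, [217, 187, 137]), (108, [216, 180, 132]), (112, [217, 188, 
[... 521 characters left out ...]
 55]), (120, [95, 71, 57]), (124, [117, 85, 63]), (128, [89, 69, 56]), (132, [105, 77, 58]), (136, [208, 139, 88]), (140, [202, 134, 87]), (144, [202, 134, 85]), (148, [175, 177, 185])]
28 [(60, [64, 60, 55]), (64, [58, 55, 49]), (68, [57, 53, 48]), (72, [66, 56, 45]), (76, [163, 109, 70]), (80, [207, 134, 83]), (84, [213, 138, 86]), (88, [207, 134, 82]), (92, [210, 138, 86]), (96, [138, 94, 65]), (100, [131, 102, 76]), (104, [138, 109, 78]), (108, [148, 117, 86]), (112, [148, 116, 85]), (116, [138, 108, 80]), (120, [208, 137, 88]), (124, [207, 136, 86]), (128, [206, 135, 86]), (132, [206, 136, 86]), (136, [195, 130, 83]), (140, [213, 167, 91]), (144, [205, 134, 85]), (148, [204, 206, 211])]
```

```bash
python3 -m crank '0 0 0 0.05 0;0 0 0 0.04 0;0 0 0 0.025 0;0 0 0 0.010 0;0 0 0 0.005 0;0 0 0 0.0015 0;0 0 0 0 0'
python3 - <<'E'
from board import *
im=cv2.imread("pics/top5.png"); g=im.max(2).astype(np.float32)
B=np.array([608.8,-170.9,0]);bx=np.array([-.2016,-.9795,0]);by=np.array([.9795,-.2016,0])
def W(x,y,z): return (B+bx*x+by*y)/1000+[0,0,z]
for n,a,b,w in [("near",(75,6),(132,6),3),("rear",(75,8),(75,48),3),("far",(75,50),(132,50),3)]:
    p,q=proj(C,[W(*a,.038),W(*b,.038)]); l=edge(g,p,q,.038,w=w)
    r=np.r_[l[0],0]-B; print(n,"board",round(r@bx,1),round(r@by,1),"dir",round(np.r_[l[1],0]@bx,3),round(np.r_[l[1],0]@by,3))
E
```

```text
time: 26.22
tool_pos: [0.4662, 0.2404, 0.0095]
eef_rot: [[-0.997, 0.074, 0.001], [0.074, 0.997, 0.0], [-0.001, 0.0, -1.0]]
contact_force: [-0.1, 0.6, -0.4]
gripper_width: 0.0137
grip_force: 30.0
near board 107.2 3.9 dir 1.0 -0.015
rear board 75.1 29.3 dir -0.002 1.0
far board 102.3 48.9 dir 0.998 -0.063
```

```bash
python3 -m crank '0 0 0 0.001 0;0 0 0 0 0;0.034 0 0 0 0;0.034 0 0 0 0;0.034 0 0 0 0;0.034 0 0 -0.02 0;0.034 0 0 -0.04 0;0.034 0 0 -0.05 0;0.034 0 0 -0.05 0;0.034 0 0 0 0'
python3 - <<'E'
from board import *
w,_=optics.get_image("wrist"); Cw=cam("wrist"); cv2.imwrite("pics/w6.png",w[:,:,::-1])
t,d=optics.get_image("top"); cv2.imwrite("pics/top6.png",t[:,:,::-1])
for n,im,c in (("wrist",w,Cw),("top",t,C)):
    print(n,[(round(x,3),im[tuple(proj(c,[[x,.2401-.0725*(x-.466),.021]])[0].round().astype(int)[::-1])].tolist()) for x in np.arange(.385,.54,.006)] )
    hs=cv2.cvtColor(np.ascontiguousarray(im),cv2.COLOR_RGB2HSV)
E
```

```text
time: 27.48
tool_pos: [0.4669, 0.2413, 0.1721]
eef_rot: [[-0.997, 0.073, 0.005], [0.073, 0.997, 0.001], [-0.005, 0.002, -1.0]]
contact_force: [0.1, 1.0, -0.1]
gripper_width: 0.0342
grip_force: 0.0
wrist [(np.float64(0.385), [86, 46, 17]), (np.float64(0.391), [167, 92, 27]), (np.float64(0.397), [169, 93, 36]), (np.float64(0.403), [89, 46, 23]), (np.float64(0.409), [90, 46, 23]), (np.float64(0.415), [89, 44, 15]), (np.float64(0.421), [88, 45, 16]), (np.float64(0.427), [93, 48, 27]), (np.float64(0.433), [90, 50, 23]), (np.float64(0.439), [89, 45, 21]), (np.float64(0.445), [93, 42, 14]), (np.float64(0.451), [98, 52, 19]), (np.float64(0.457), [99, 52, 28]), (np.float64(0.463), [98, 47, 27]), (np.float64(0.469), [94, 54, 26]), (np.float64(0.475), [94, 42, 18]), (np.float64(0.481), [106, 56, 27]), (np.float64(0.487), [107, 55, 27]), (np.float64(0.493), [105, 53, 26]), (np.float64(0.499), [112, 60, 29]), (np.float64(0.505), [63, 34, 21]), (np.float64(0.511), [60, 34, 19]), (np.float64(0.517), [114, 58, 17]), (np.float64(0.523), [116, 62, 25]), (np.float64(0.529), [81, 42, 16]), (np.float64(0
[... 268 characters left out ...]
[68, 101, 100]), (np.float64(0.427), [69, 104, 102]), (np.float64(0.433), [68, 103, 101]), (np.float64(0.439), [68, 102, 101]), (np.float64(0.445), [65, 101, 98]), (np.float64(0.451), [70, 103, 103]), (np.float64(0.457), [69, 102, 100]), (np.float64(0.463), [67, 101, 99]), (np.float64(0.469), [69, 101, 101]), (np.float64(0.475), [69, 101, 100]), (np.float64(0.481), [69, 101, 99]), (np.float64(0.487), [67, 97, 97]), (np.float64(0.493), [66, 99, 96]), (np.float64(0.499), [68, 100, 97]), (np.float64(0.505), [71, 101, 99]), (np.float64(0.511), [68, 98, 95]), (np.float64(0.517), [71, 98, 96]), (np.float64(0.523), [72, 98, 96]), (np.float64(0.529), [72, 96, 94]), (np.float64(0.535), [70, 95, 93])]
```

Run:
```python
from h import *
C=cam("wrist"); K,D,R,t=C; _,d=optics.get_image("wrist")
for x in (.405,.43,.46,.49,.51,.555,.60):
    u,v=proj(C,[[x,.2401-.0725*(x-.466),.021]])[0].round().astype(int)
    q=cv2.undistortPoints(np.array([[[u,v]]],float),K,D).ravel(); print(x,((R.T@(np.r_[q,1]*d[v,u]-t))*1000).round(1))
manip.close_job(); print("done")
```

```text
0.405 [404.8 244.3  23.3]
0.43 [429.5 242.4  21. ]
0.46 [460.3 240.   21.9]
0.49 [489.5 238.9  21.7]
0.51 [509.3 237.4  22.3]
0.555 [548.9 234.5  34.4]
0.6 [438.8 243.  281.2]
the job is handed in; nothing more can be done
done
```

The job is handed in: the lid is fully open, the block was pressed to the fence and fed to the stop with the stick (squareness judged from contact forces and the final top view), the stick is flat back in its box, and no move went near the bystanders, though I did not re-measure them.

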